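# Clamp a glued clothes peg

## Task

Set the freshly glued clothes peg in the clamp to cure: with the fingertips, push the peg that lies just in front of the clamp over the worktop, never lifting it, until its long side is flush against the wooden block and its middle is under where the pad will land. Then flip the clamp's lever over past its middle, so that it snaps down and the rubber pad presses the peg onto the worktop. Leave the other things where they stand.

Things in the scene. Friction and masses are not known exactly. Their poses are not given: they have to be found in the camera images.
- clamp: Peg clamp, fixed to the worktop: wooden block 20 mm high with two steel cheeks and a spring bracket (to 45 mm high, within 16 mm of y = 0) and a lever. Origin on the worktop, z up. The block spans x -35 to +55 mm, y -42 to +42 mm in this frame. Its upright -x face, roughly towards the robot (yaw within 0.45 rad), is the stop.
- lever_axis (a point): Turning axis of the lever, between the cheeks, at x 15, y 0, z 34 mm in the clamp's frame; the lever turns about a line through it parallel to the clamp's y.
- clamp_lever (a joint): Lever angle, rad: 0 open, 1.0 middle, 2.0 pad on the 12 mm peg, 2.09 end stop with no peg. A spring drives it away from the middle to either side: 0.4 N m at the ends (about 5 N at the paddle), falling to nothing at the middle; past 1.0 it snaps over by itself within 1 s. Growing values swing the handle up and over towards the clamp's -x, the peg's side.
- lever_end (a point): Middle of the handle's free end, 91 mm from the lever axis. The handle is a bar with a black paddle 26 mm wide (clamp y), 10 mm thick, 43 to 91 mm from the axis. Open, it leans 55 degrees from upright to the clamp's +x side (end at x 90, z 86 mm in the clamp's frame) and has free room behind and below its end; shut, it leans 60 degrees to -x.
- pad (a point): Middle of the pressing face of the rubber pad, 15 mm across, on the end of a short arm that is one piece with the lever. Open, the arm stands up above the block, no part nearer to the stop face's side than x = -5 mm and up to 105 mm high; shut on the peg, the pad is at x -42.5, y 0, z 12 mm in the clamp's frame.
- glued_peg: The clothes peg to be clamped: plain wood, 15 mm (its x) by 72 mm (its y, the long axis), 12 mm high, 20 g. Origin at the centre of its underside. It lies flat before the stop face, 15 to 40 mm off it, turned up to 0.25 rad from parallel to the clamp's y axis. Flush against the stop its origin is at x = -42.5 mm in the clamp's frame.
- spare_peg: Another such wooden peg, 15 x 72 x 12 mm, lying off to the right of the clamp as the robot sees it, its middle at least 110 mm from that of the glued peg. Leave alone.
- wax_pot: Low round pot with a wooden-looking lid, 62 mm across, 35 mm high, loose. Origin under its centre. Leave alone.
- thread_spool: Spool of white thread, 31 mm across, 43 mm high, loose. Origin under its centre. Leave alone.
- metal_can: Small open galvanised can, 67 mm across, 97 mm high, loose. Origin under its centre. Leave alone.
Mind the look-alikes: they are no part of the job. What is shaped like the clamp but purple is not meant. Leave any red look-alike of the glued_peg alone.

How it is judged:
By the outcome, as a careful person would: the job done as asked, in the order asked, and still so for the second after the job is handed in, with the robot touching nothing.
It also fails if it takes over 45 s, if anything falls off the work surface, if the arm or the gripper's body presses on something with over 40 N, if the wrist force passes 120 N, or if a joint passes its speed limit or range.

## Robot

A 6-joint arm with a two-finger parallel gripper is mounted at the origin on a cart in front of the work surface, level with it; the furniture and walls round the work are solid. World frame = base frame: x ahead of the robot, y to its left, z up, the work surface at z = 0. Lengths are in mm, angles in rad, forces in N, time in s.
With the tool pointing down it reaches from about 275 to 825 mm from the base axis. Payload 5.2 kg.
Tool frame: the origin (TCP) lies between the finger pads; the fingertips stand 19 mm ahead of it and the grasp point (between the pads) is the TCP (env.tip_reach is the distance from the TCP to the fingertips, in mm); z points along the fingers, y is the line along which they close (so a half turn about z gives the same grasp; the last joint's range is limited). The gripper opens to 93 mm and grips with 3 to 60 N. Pads are 15 mm wide; open, the fingers measure 128 mm over their backs; the gripper's body (75 mm by 188 mm) begins 65 mm behind the grasp point.
Start: joints at [0.994, 0.259, 1.535, -0, 1.348, -0.203], TCP at [200.814, 512.034, 217.553] pointing down, gripper open.
Joint ranges: [-3.14, 3.14], [-0.91, 2.08], [0.19, 2.58], [-1.22, 4.36], [0.22, 2.71], [-3.12, 3.12]. Speed limits (rad/s): [2.57, 2.57, 3.14, 3.14, 3.14, 3.14].

## Interface

Orientations are given as a unit quaternion [w, x, y, z].
In Python, from plant import env, imaging, job gives the robot as it stands.
- The arm moves only by the tool send_rows, never from a script. Its arguments are lists of equal length, an entry for each row: "slide": the shift along the world's x, y, z each as a share of 0.2 m, from -1 to 1, a list of three; "angular": the turn, a rotation vector about the world's x, y, z each as a share of pi/4 rad, from -1 to 1, a list of three. In form: {"slide": [[dx, dy, dz], ...], "angular": [[wx, wy, wz], ...]}. A call has 1 to 10 rows; each row is the pose to reach, as a shift and turn from the pose commanded when the call began; what a row does not reach only later rows make up. A row lasts 1/10 s, in which the tool goes at most 50 mm and 8.59 degrees, less where a joint would pass 70% of its speed; a pose out of reach is approached as far as the arm can. A call with a number of a shift or a turn outside -1 to 1 is refused whole. A call with a gripper value outside its range is refused whole. "grip" is the closure, from 0 (fully open) to 1 (shut), set as the call begins (left out, the last holds). The fingers move at their own pace and stop on an object; "force" is the grip in N (left out, the last holds). Time passes only in rows, so rows that repeat a pose let the fingers close. It gives the time, the measured TCP pose, the force, the opening and the grip force at its end, in the units of the state.
- env.get_state(): the state, without advancing time (a new reading comes with each control period).
- imaging.capture(name): name is "scene" or "top" or "wrist"; returns a dict with "image" (420x560x3 uint8, red, green, blue), "z_map" (420x560 float32, mm along the optical axis (not along the pixel's ray), 0 where there is no reading), "K" (3x3 intrinsics, pixels), "k1" (the pictures are not rectified: a ray, as slopes to the right and down, at radius r is drawn at 1 + k1 r^2 times it, then the intrinsics apply), "rvec" (rotation vector, rad) and "tvec" (3), from world to camera coordinates, as OpenCV has them. Camera axes: x right, y down, z forward; pixel columns grow to the right and rows downward; lengths in mm; the calibration is good to about 2 mm. A picture is of the moment at which its call begins.
- job.sign_off(): hands the job in; it is judged then, once.
The state is a dict: "time": time; "joint_positions": joint angles; "dq": joint speeds; "effort": joint torques, N m; "tool_pos": TCP position; "tcp_rot": TCP orientation; "contact_force": force on the tool from outside, world axes, zero at the start; "torque": the same for the moment, N m; "gripper_width": finger opening in mm; "finger_force": force on a finger pad.
Only numpy, scipy, OpenCV 4.12 (cv2) and the standard library are available. Lean on these libraries where they do the work, as an engineer would, in place of code of your own. Each camera call takes 0.05 s, during which the arm holds its last target. There are 200 camera calls.

## Working session

There is one attempt and no reset: what is moved stays moved. The work goes in short steps, Python scripts to look and compute and a tool call to move; the robot and the scene stay as the last step left them, time stands still between calls to the robot, and variables do not carry over. Pictures are saved under pics/ and viewed, at most 12 in all, crops included, and the job is handed in when it is done.

Besides the shell and the picture viewer there is one more tool, called after "Request:" by a JSON object that holds its "op" and its "data". send_rows: Moves the arm, as the interface text tells. Shift numbers are shares of 0.2 m and turn numbers shares of pi/4 rad, none past 1 either way. Its arguments: {"type":"object","properties":{"slide":{"type":"array","items":{"type":"array","items":{"type":"number","minimum":-1,"maximum":1}}},"angular":{"type":"array","items":{"type":"array","items":{"type":"number","minimum":-1,"maximum":1}}},"grip":{"type":"number"},"force":{"type":"number"}},"required":["slide","angular"]}

```bash
mkdir -p pics; cat > h.py <<'E'
import numpy as np, cv2, pickle
from plant import env, imaging, job
def shot(n, f):
    c=imaging.capture(n); pickle.dump(c,open(f'{f}.pkl','wb')); cv2.imwrite(f'pics/{f}.png',c['image'][:,:,::-1]); return c
def ld(f): return pickle.load(open(f'{f}.pkl','rb'))
def ray(c,u,v):
    K=c['K']; d=np.array([c['k1'],0,0,0,0.]); 
    p=cv2.undistortPoints(np.array([[[u,v]]],float),K,d)[0,0]
    R=cv2.Rodrigues(np.array(c['rvec'],float))[0]; t=np.array(c['tvec'],float).ravel()
    return R,t,np.array([p[0],p[1],1.])
def atz(c,u,v,z):
    R,t,r=ray(c,u,v); o=-R.T@t; w=R.T@r; return o+w*(z-o[2])/w[2]
def dep(c,u,v):
    R,t,r=ray(c,u,v); return R.T@(r*c['z_map'][int(v),int(u)]-t)
def proj(c,P):
    return cv2.projectPoints(np.array(P,float).reshape(-1,3),np.array(c['rvec'],float),np.array(c['tvec'],float),c['K'],np.array([c['k1'],0,0,0,0.]))[0][:,0]
E
python3 - <<'E'
from h import *
a=shot('scene','s0'); b=shot('top','t0')
cv2.imwrite('pics/both.png',cv2.resize(np.hstack([a['image'],b['image']])[:,:,::-1],(800,300)))
s=env.get_state();print(s['tool_pos'],s['tcp_rot'],s['time'])
for c in(a,b):
    R=cv2.Rodrigues(np.array(c['rvec'],float))[0];print(-R.T@np.array(c['tvec']).ravel(),R[2])
E
```

```text
[200.54897225 511.61704567 216.80811358] [-3.05687849e-04  1.85802901e-01  9.82586689e-01 -7.65983496e-04] 0.1
[ -59.12790379 -769.19932451  736.19336353] [ 0.60052944  0.39306496 -0.696322  ]
[ 317.08754794 -388.38165835 1062.64231454] [ 0.18433446  0.00187245 -0.98286179]
```

View pics/t0.png

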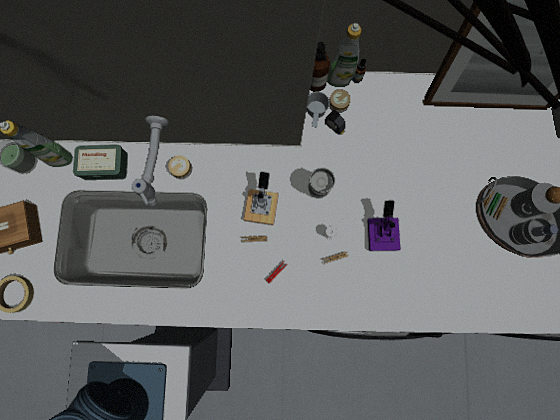

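View pics/s0.png

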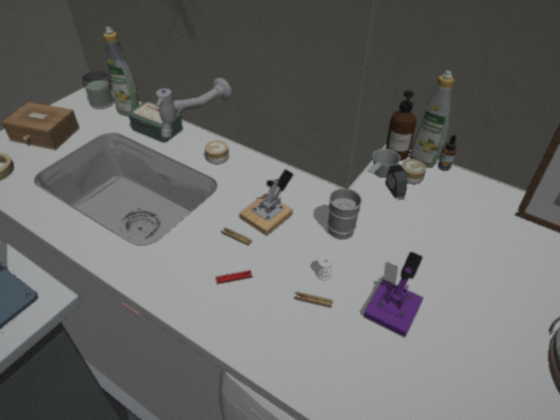

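The top view shows the wooden clamp at (261,207). The peg candidates are plain at (254,239), in front of the clamp; plain at (334,257), to the right and so the spare; and red at (276,271), a look-alike. The purple clamp at (384,234) is a decoy. I choose the peg at (254,239) and check it in a close crop.

```bash
python3 - <<'E'
from h import *
b=ld('t0');a=ld('s0')
A=cv2.resize(b['image'][165:255,220:300],None,fx=5,fy=5,interpolation=cv2.INTER_CUBIC)
B=cv2.resize(a['image'][160:250,215:295],None,fx=5,fy=5,interpolation=cv2.INTER_CUBIC)
cv2.imwrite('pics/c1.png',np.hstack([A,B])[:,:,::-1])
for p in[(254,239),(334,257),(276,271),(320,182),(328,230)]: print(p,atz(b,*p,12).round(),dep(b,*p).round())
E
```

```text
(254, 239) [ 440. -324.   12.] [ 441. -324.    3.]
(334, 257) [ 396. -545.   12.] [ 396. -546.    6.]
(276, 271) [ 354. -387.   12.] [ 354. -387.   11.]
(320, 182) [ 607. -505.   12.] [ 590. -499.   71.]
(328, 230) [ 470. -528.   12.] [ 466. -525.   39.]
```

View pics/c1.png

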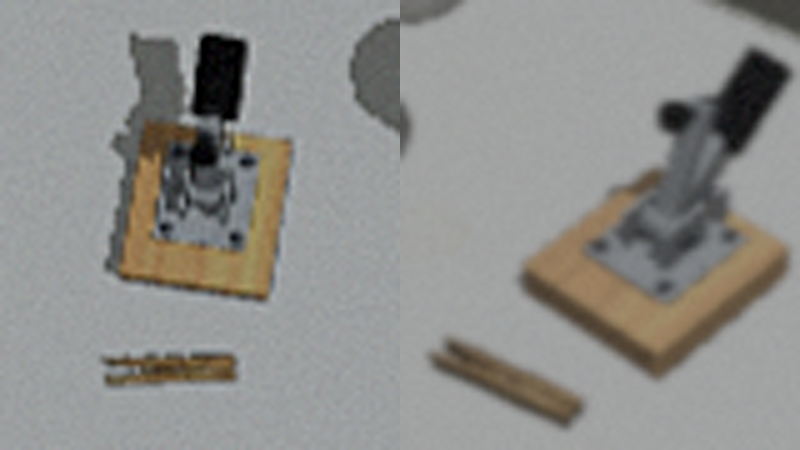

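The crop confirms the plain wood peg in front of the wooden clamp. The lever is open, with its paddle away from the robot. I'm travelling over to look from close by.

Request:
{"op": "send_rows", "data": {"slide": [[0.08,-0.25,0.05],[0.16,-0.5,0.1],[0.24,-0.75,0.15],[0.32,-1,0.2],[0.32,-1,0.2]], "angular": [[0,0,0],[0,0,0],[0,0,0],[0,0,0],[0,0,0]], "grip": 0.65}}

```text
time: 0.6
tool_pos: [265.6, 308.8, 258.2]
tcp_rot: [0.001, 0.187, 0.982, -0.0]
contact_force: [0.0, 0.9, 0.4]
gripper_width: 57.6
finger_force: 0.0
```

Request:
{"op": "send_rows", "data": {"slide": [[0.08,-0.25,0],[0.16,-0.5,0],[0.24,-0.75,0],[0.32,-1,0],[0.32,-1,0]], "angular": [[0,0,0.1],[0,0,0.2],[0,0,0.3],[0,0,0.3],[0,0,0.3]]}}

```text
time: 1.1
tool_pos: [329.9, 107.7, 257.4]
tcp_rot: [0.0, 0.072, 0.997, -0.001]
contact_force: [-0.6, 0.2, -0.5]
gripper_width: 32.7
finger_force: 0.0
```

Request:
{"op": "send_rows", "data": {"slide": [[0.08,-0.25,0],[0.16,-0.5,0],[0.24,-0.75,0],[0.32,-1,0],[0.32,-1,0]], "angular": [[0,0,0],[0,0,0],[0,0,0],[0,0,0],[0,0,0]]}}

```text
time: 1.6
tool_pos: [393.7, -92.5, 257.2]
tcp_rot: [-0.0, 0.071, 0.997, -0.001]
contact_force: [-0.3, 0.6, 0.6]
gripper_width: 32.3
finger_force: 0.0
```

Request:
{"op": "send_rows", "data": {"slide": [[0.08,-0.25,0],[0.16,-0.5,0],[0.24,-0.75,0],[0.3,-1,0],[0.3,-1.0,0],[0.3,-1.0,0]], "angular": [[0,0,0],[0,0,0],[0,0,0],[0,0,0],[0,0,0],[0,0,0]]}}

```text
time: 2.2
tool_pos: [452.6, -288.3, 256.4]
tcp_rot: [-0.001, 0.07, 0.998, 0.001]
contact_force: [-1.1, 0.0, 0.2]
gripper_width: 32.8
finger_force: 0.0
```

```bash
python3 - <<'E'
from h import *
c=shot('wrist','w0'); s=env.get_state();print(s['tool_pos'],s['tcp_rot'],s['time'],s['joint_positions'],s['gripper_width'])
cv2.imwrite('pics/w0b.png',cv2.resize(c['image'],(800,600),interpolation=cv2.INTER_CUBIC)[:,:,::-1])
E
```

```text
[ 452.47374246 -286.87756076  256.78665391] [-7.68784240e-04  6.92796901e-02  9.97596427e-01  1.05019474e-03] 2.25 [-7.73799165e-01  2.10878406e-01  1.50107176e+00  6.10497786e-04
  1.43217434e+00 -2.20601004e+00] 32.466081549510996
```

View pics/w0b.png

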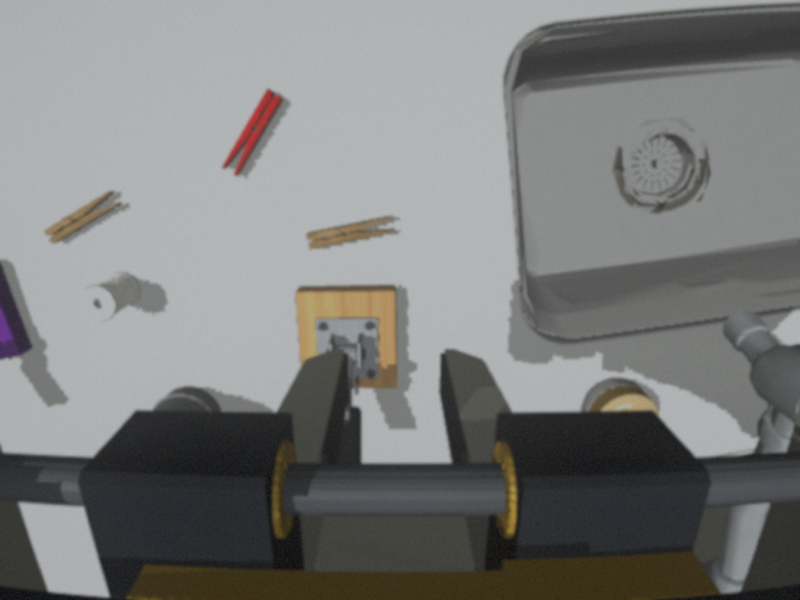

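The wrist view (800x600) shows the glued peg at about (352,231) and the block's stop edge from (298,289) to (397,289). I'll measure both with a colour mask.

```bash
python3 - <<'E'
from h import *
c=ld('w0');im=c['image'];h=cv2.cvtColor(im,cv2.COLOR_RGB2HSV)
m=((h[...,0]>5)&(h[...,0]<28)&(h[...,1]>70)).astype(np.uint8)
n,l,st,_=cv2.connectedComponentsWithStats(m)
for i in range(1,n):
    if st[i,4]>150 and st[i,1]<260: 
        v,u=np.nonzero(l==i); z=20 if st[i,1]>190 else 10
        W=np.array([atz(c,a,b,z)[:2] for a,b in zip(u,v)],np.float32)
        r=cv2.minAreaRect(W);print(st[i],z,r,cv2.boxPoints(r).round(1).tolist())
for n_,p in dict(L=(298,289.5),R=(397,289.5),P1=(308,241),P2=(397,224)).items(): print(n_,atz(c,p[0]*.7,p[1]*.7,20 if n_ in'LR' else 12))
E
```

```text
[ 32 137  48  32 390] 10 ((395.33551025390625, -548.5088500976562), (11.754076957702637, 67.04949951171875), 18.34033966064453) [[379.20001220703125, -518.5], [400.29998779296875, -582.2000122070312], [411.5, -578.5], [390.3999938964844, -514.7999877929688]]
[216 153  59  20 455] 10 ((440.6001281738281, -323.7166748046875), (12.055602073669434, 68.47628784179688), 3.2489519119262695) [[432.6000061035156, -289.8999938964844], [436.5, -358.20001220703125], [448.6000061035156, -357.6000061035156], [444.70001220703125, -289.20001220703125]]
[ 207  201   71   70 2435] 20 ((527.9412231445312, -339.3820495605469), (82.99836730957031, 89.98583221435547), 82.12779998779297) [[477.70001220703125, -374.29998779296875], [566.7999877929688, -386.70001220703125], [578.2000122070312, -304.3999938964844], [489.1000061035156, -292.1000061035156]]
L [ 479.95055742 -372.34544002   20.        ]
R [ 491.30385071 -291.35012297   20.        ]
P1 [ 442.47041964 -358.18117648   12.        ]
P2 [ 438.81256286 -284.05524831   12.        ]
```

Request:
{"op": "send_rows", "data": {"slide": [[-0.1,-0.08,-0.22],[-0.212,-0.156,-0.45],[-0.212,-0.156,-0.7],[-0.212,-0.156,-0.9],[-0.212,-0.156,-1],[-0.212,-0.156,-1]], "angular": [[0,0,0],[0,0,0],[0,0,0],[0,0,0],[0,0,0],[0,0,0]]}}

```text
time: 2.85
tool_pos: [408.7, -314.8, 55.2]
tcp_rot: [-0.002, 0.068, 0.998, 0.003]
contact_force: [0.8, 1.0, -0.5]
gripper_width: 32.6
finger_force: 0.0
```

Request:
{"op": "send_rows", "data": {"slide": [[0,0,-0.08],[0,0,-0.14],[0,0,-0.167],[0,0,-0.167]], "angular": [[0,0,0],[0,0,0],[0,0,0],[0,0,0]]}}

```text
time: 3.25
tool_pos: [410.5, -318.6, 24.4]
tcp_rot: [-0.0, 0.069, 0.998, 0.0]
contact_force: [-0.3, 0.8, 0.6]
gripper_width: 32.6
finger_force: 0.0
```

Request:
{"op": "send_rows", "data": {"slide": [[0.03,-0.004,0],[0.06,-0.008,0],[0.085,-0.012,0],[0.11,-0.015,0],[0.135,-0.019,0],[0.16,-0.022,0],[0.185,-0.026,0],[0.21,-0.029,0],[0.23,-0.032,0],[0.23,-0.032,0]], "angular": [[0,0,0],[0,0,0],[0,0,0],[0,0,0],[0,0,0],[0,0,0],[0,0,0],[0,0,0],[0,0,0],[0,0,0]]}}

```text
time: 4.25
tool_pos: [457.0, -325.7, 24.2]
tcp_rot: [0.0, 0.069, 0.998, -0.0]
contact_force: [0.2, -0.3, -0.8]
gripper_width: 32.8
finger_force: 0.0
```

```bash
python3 - <<'E'
from h import *
c=shot('wrist','w1');t=shot('top','t1')
cv2.imwrite('pics/w1b.png',np.hstack([cv2.resize(c['image'],(500,375)),cv2.resize(t['image'][190:255,225:290],(300,300))[:].copy() if 0 else cv2.copyMakeBorder(cv2.resize(t['image'][190:255,225:290],(300,300)),0,75,0,0,cv2.BORDER_CONSTANT)])[:,:,::-1])
E
```

```text
(no output)
```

View pics/w1b.png

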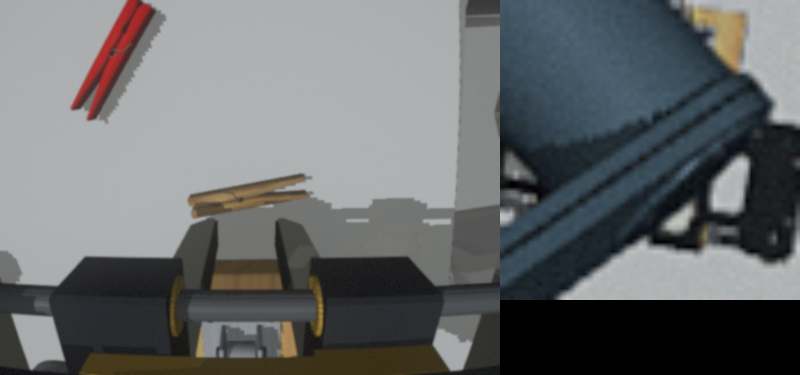

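```bash
python3 - <<'E'
from h import *
for f in('w0','w1'):
    c=ld(f);R=cv2.Rodrigues(np.array(c['rvec'],float))[0];print(f,'cam',(-R.T@np.array(c['tvec']).ravel()).round(),'ax',R.round(2).tolist())
c=ld('w1');k=560/500
for n,p in dict(peg=(245,197),end1=(191,205),end2=(305,182),ft=(203,225),ft2=(287,225),red=(112,60)).items(): print(n,atz(c,p[0]*k,p[1]*k,8).round(),dep(c,p[0]*k,p[1]*k).round())
print(proj(c,[[457,-325,5],[440,-322,10]])/k)
s=env.get_state();print(s['tool_pos'],s['tcp_rot'])
E
```

```text
w0 cam [ 373. -278.  424.] ax [[0.14, 0.99, 0.0], [0.95, -0.13, 0.29], [0.28, -0.04, -0.96]]
w1 cam [ 377. -316.  191.] ax [[0.14, 0.99, 0.0], [0.95, -0.13, 0.29], [0.29, -0.04, -0.96]]
peg [ 441. -325.    8.] [ 440. -325.   11.]
end1 [ 441. -359.    8.] [ 441. -358.   10.]
end2 [ 436. -288.    8.] [ 439. -287.   -0.]
ft [ 456. -354.    8.] [ 444. -348.   35.]
ft2 [ 463. -301.    8.] [ 450. -304.   35.]
red [ 351. -387.    8.] [ 352. -386.   11.]
[[248.550896   219.47291632]
 [249.77755662 196.34201471]]
[ 456.36758543 -325.45423049   24.06010346] [-1.29753208e-04  6.89452879e-02  9.97620431e-01  8.08374584e-05]
```

```bash
python3 - <<'E'
from h import *
print(env.tip_reach)
c=ld('w1');k=560/500
for u in (197,203,209,281,287,292):
    print(u,[(v,)+tuple(dep(c,u*k,v*k).round().astype(int)) for v in range(213,250,4)])
cv2.imwrite('pics/w1c.png',cv2.resize(c['image'][180:340,180:380],(800,640))[:600,:,::-1])
E
```

```text
19.0
197 [(213, np.int64(446), np.int64(-355), np.int64(10)), (217, np.int64(448), np.int64(-356), np.int64(12)), (221, np.int64(456), np.int64(-359), np.int64(0)), (225, np.int64(444), np.int64(-351), np.int64(34)), (229, np.int64(444), np.int64(-351), np.int64(40)), (233, np.int64(444), np.int64(-350), np.int64(45)), (237, np.int64(444), np.int64(-349), np.int64(48)), (241, np.int64(444), np.int64(-349), np.int64(53)), (245, np.int64(444), np.int64(-348), np.int64(57)), (249, np.int64(445), np.int64(-348), np.int64(60))]
203 [(213, np.int64(446), np.int64(-352), np.int64(11)), (217, np.int64(453), np.int64(-354), np.int64(0)), (221, np.int64(444), np.int64(-349), np.int64(30)), (225, np.int64(444), np.int64(-348), np.int64(35)), (229, np.int64(445), np.int64(-348), np.int64(39)), (233, np.int64(445), np.int64(-347), np.int64(43)), (237, np.int64(445), np.int64(-346), np.int64(48)), (241, np.int64(445), np.int64(-346), np.int64(52)), (245, np.int64(445), np.int64(-345), np.int64(57)), (249, np.int64(445), np.int64(-345), np.int64(61))]
209 [(213, np.int64(447), np.int64(-348), np.in
[... 1344 characters left out ...]
(-305), np.int64(48)), (241, np.int64(450), np.int64(-306), np.int64(53)), (245, np.int64(450), np.int64(-306), np.int64(57)), (249, np.int64(450), np.int64(-307), np.int64(60))]
292 [(213, np.int64(459), np.int64(-297), np.int64(0)), (217, np.int64(461), np.int64(-297), np.int64(0)), (221, np.int64(464), np.int64(-297), np.int64(0)), (225, np.int64(451), np.int64(-301), np.int64(35)), (229, np.int64(451), np.int64(-302), np.int64(39)), (233, np.int64(451), np.int64(-302), np.int64(43)), (237, np.int64(450), np.int64(-303), np.int64(49)), (241, np.int64(451), np.int64(-303), np.int64(51)), (245, np.int64(450), np.int64(-304), np.int64(57)), (249, np.int64(451), np.int64(-304), np.int64(59))]
```

View pics/w1c.png

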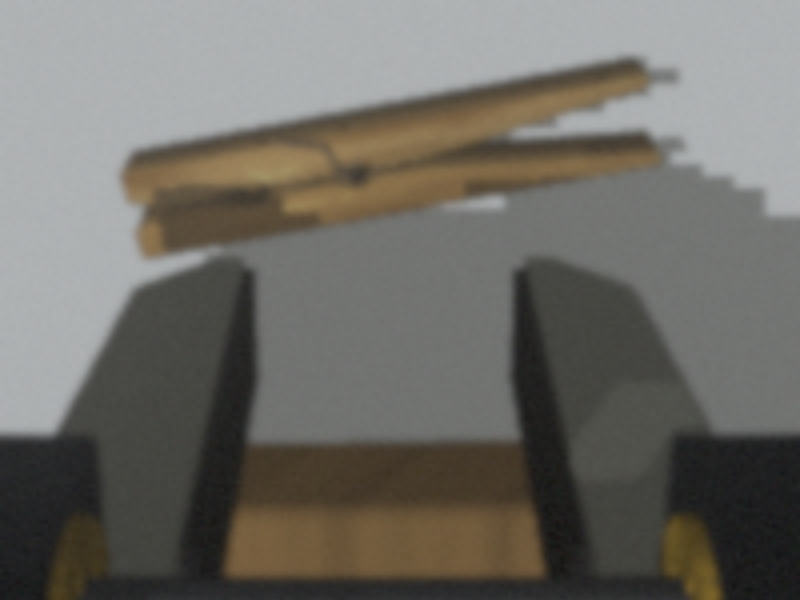

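The fingertips appear at about z = 28 in the depth map (crop at (240,260) and (530,260)). That's higher than TCP minus 19 mm, so they passed above the peg, which hasn't moved from x = 440. I'll back off at this height, come down carefully and look again.

Request:
{"op": "send_rows", "data": {"slide": [[-0.06,0.008,0],[-0.12,0.016,0],[-0.18,0.025,0],[-0.23,0.032,0],[-0.23,0.032,0],[-0.23,0.032,0]], "angular": [[0,0,0],[0,0,0],[0,0,0],[0,0,0],[0,0,0],[0,0,0]]}}

```text
time: 4.95
tool_pos: [410.2, -319.5, 24.5]
tcp_rot: [0.0, 0.07, 0.998, -0.0]
contact_force: [-0.3, 0.1, -0.1]
gripper_width: 32.3
finger_force: 0.0
```

Request:
{"op": "send_rows", "data": {"slide": [[0,0,-0.02],[0,0,-0.04],[0,0,-0.06],[0,0,-0.075],[0,0,-0.075]], "angular": [[0,0,0],[0,0,0],[0,0,0],[0,0,0],[0,0,0]]}}

```text
time: 5.45
tool_pos: [410.2, -318.7, 8.4]
tcp_rot: [-0.0, 0.069, 0.998, 0.0]
contact_force: [0.4, -0.1, 1.0]
gripper_width: 32.6
finger_force: 0.0
```

```bash
python3 - <<'E'
from h import *
c=shot('wrist','w2');k=560/500
for u in (203,209,281,287):
    print(u,[(v,)+tuple(dep(c,u*k,v*k).round().astype(int).tolist()) for v in range(211,240,3)])
cv2.imwrite('pics/w2c.png',cv2.resize(c['image'][180:340,180:380],(700,560))[:,:,::-1])
E
```

```text
203 [(211, 396, -343, 1), (214, 398, -344, 0), (217, 400, -344, 0), (220, 403, -345, -1), (223, 398, -342, 16), (226, 398, -341, 19), (229, 398, -341, 23), (232, 398, -340, 26), (235, 397, -340, 31), (238, 398, -339, 34)]
209 [(211, 397, -340, 0), (214, 399, -340, 1), (217, 401, -341, -1), (220, 398, -339, 12), (223, 398, -338, 16), (226, 398, -338, 21), (229, 398, -337, 24), (232, 399, -337, 26), (235, 398, -337, 31), (238, 398, -336, 34)]
281 [(211, 403, -298, 0), (214, 405, -298, 0), (217, 407, -298, 0), (220, 403, -299, 11), (223, 403, -299, 16), (226, 403, -300, 20), (229, 403, -300, 23), (232, 404, -301, 25), (235, 405, -301, 27), (238, 404, -301, 31)]
287 [(211, 403, -294, 1), (214, 405, -295, 1), (217, 407, -295, 0), (220, 404, -296, 12), (223, 404, -296, 16), (226, 404, -297, 20), (229, 404, -297, 23), (232, 404, -298, 27), (235, 404, -298, 30), (238, 404, -298, 33)]
```

Request:
{"op": "send_rows", "data": {"slide": [[0,0,-0.01],[0,0,-0.02],[0,0,-0.03],[0,0,-0.036],[0,0,-0.036]], "angular": [[0,0,0],[0,0,0],[0,0,0],[0,0,0],[0,0,0]]}}

```text
time: 6.0
tool_pos: [410.3, -319.1, 1.8]
tcp_rot: [-0.0, 0.069, 0.998, 0.0]
contact_force: [0.3, 1.5, 0.0]
gripper_width: 32.7
finger_force: 0.0
```

Request:
{"op": "send_rows", "data": {"slide": [[0.02,-0.003,0],[0.045,-0.006,0],[0.07,-0.01,0],[0.09,-0.012,0],[0.11,-0.015,0],[0.13,-0.018,0],[0.15,-0.021,0],[0.17,-0.024,0],[0.19,-0.026,0],[0.19,-0.026,0]], "angular": [[0,0,0],[0,0,0],[0,0,0],[0,0,0],[0,0,0],[0,0,0],[0,0,0],[0,0,0],[0,0,0],[0,0,0]]}}

```text
time: 7.0
tool_pos: [449.0, -324.5, 2.0]
tcp_rot: [0.0, 0.069, 0.998, -0.0]
contact_force: [-0.6, -0.2, -1.3]
gripper_width: 32.6
finger_force: 0.0
```

```bash
python3 - <<'E'
from h import *
c=shot('wrist','w3')
cv2.imwrite('pics/w3c.png',cv2.resize(c['image'][170:340,170:390],(700,541))[:,:,::-1])
E
```

```text
(no output)
```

View pics/w3c.png

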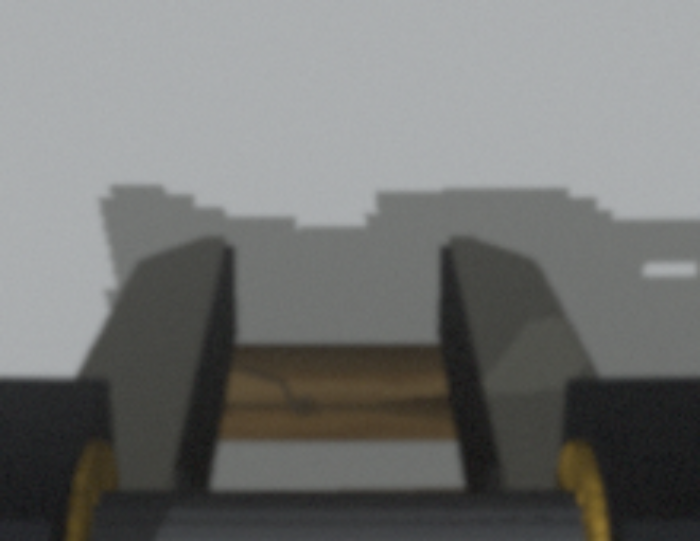

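The crop shows the peg aligned with both fingertips at (340,395) and moving. I'll keep pushing towards the stop.

Request:
{"op": "send_rows", "data": {"slide": [[0.015,-0.002,0],[0.03,-0.004,0],[0.045,-0.006,0],[0.055,-0.008,0],[0.06,-0.008,0],[0.06,-0.008,0]], "angular": [[0,0,0],[0,0,0],[0,0,0],[0,0,0],[0,0,0],[0,0,0]]}}

```text
time: 7.65
tool_pos: [460.6, -326.0, 1.9]
tcp_rot: [0.0, 0.069, 0.998, -0.0]
contact_force: [0.1, 0.7, -0.7]
gripper_width: 32.4
finger_force: 0.0
```

Request:
{"op": "send_rows", "data": {"slide": [[0.005,-0.001,0],[0.01,-0.001,0],[0.01,-0.001,0]], "angular": [[0,0,0],[0,0,0],[0,0,0]]}}

```text
time: 7.95
tool_pos: [462.5, -326.2, 2.0]
tcp_rot: [0.0, 0.069, 0.998, -0.0]
contact_force: [0.2, -0.0, -0.2]
gripper_width: 32.6
finger_force: 0.0
```

Request:
{"op": "send_rows", "data": {"slide": [[0.005,-0.001,0],[0.01,-0.001,0],[0.01,-0.001,0]], "angular": [[0,0,0],[0,0,0],[0,0,0]]}}

```text
time: 8.25
tool_pos: [463.5, -326.3, 1.9]
tcp_rot: [-0.001, 0.069, 0.998, 0.0]
contact_force: [-4.0, -0.6, 2.4]
gripper_width: 32.3
finger_force: 2.4
```

Request:
{"op": "send_rows", "data": {"slide": [[0.004,-0.0005,0],[0.008,-0.001,0],[0.008,-0.001,0]], "angular": [[0,0,0],[0,0,0],[0,0,0]]}}

```text
time: 8.55
tool_pos: [463.6, -326.3, 1.9]
tcp_rot: [-0.002, 0.068, 0.998, 0.0]
contact_force: [-10.5, -1.8, 6.1]
gripper_width: 32.8
finger_force: 5.0
```

Request:
{"op": "send_rows", "data": {"slide": [[-0.04,0.005,0],[-0.1,0.014,0],[-0.2,0.028,0.1],[-0.3,0.041,0.35],[-0.3,0.041,0.5],[-0.3,0.041,0.5],[-0.3,0.041,0.5]], "angular": [[0,0,0],[0,0,0],[0,0,0],[0,0,0],[0,0,0],[0,0,0],[0,0,0]]}}

```text
time: 9.25
tool_pos: [406.1, -318.6, 102.7]
tcp_rot: [0.001, 0.069, 0.998, -0.001]
contact_force: [-1.5, 0.5, -0.3]
gripper_width: 32.6
finger_force: 0.0
```

```bash
python3 - <<'E'
from h import *
c=shot('wrist','w4')
print(proj(c,[[477,-331,12],[405,-318,100]]))
cv2.imwrite('pics/w4c.png',cv2.resize(c['image'],(800,600))[:,:,::-1])
E
```

```text
[[273.62080148 291.5468664 ]
 [278.13178579 256.47193102]]
```

View pics/w4c.png

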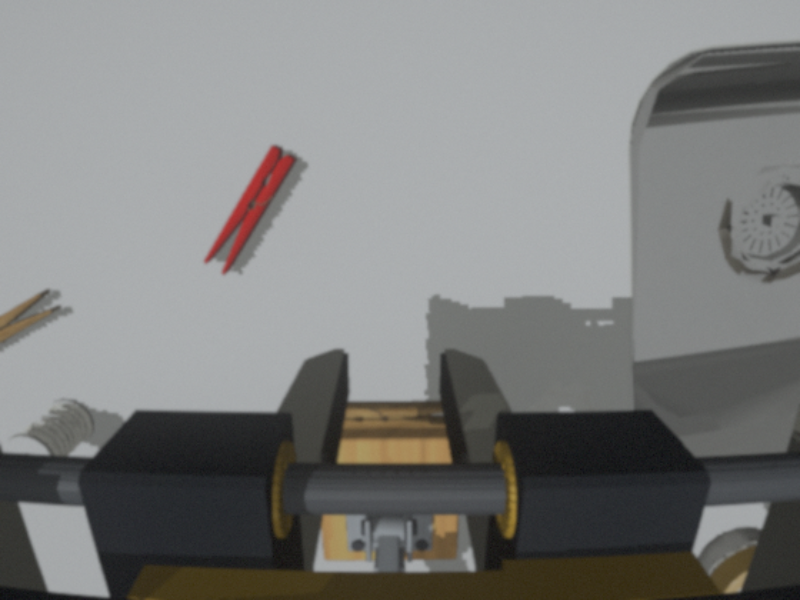

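The peg lies at the stop (400,410), but its ends are hidden by the fingers. I'll rise for a clear view.

Request:
{"op": "send_rows", "data": {"slide": [[0.05,0,0.25],[0.1,0,0.5],[0.175,0,0.75],[0.175,0,0.765],[0.175,0,0.765]], "angular": [[0,0,0],[0,0,0],[0,0,0],[0,0,0],[0,0,0]]}}

```text
time: 9.8
tool_pos: [441.7, -318.5, 254.8]
tcp_rot: [0.0, 0.069, 0.998, -0.0]
contact_force: [-0.4, 0.3, -0.8]
gripper_width: 32.7
finger_force: 0.0
```

```bash
python3 - <<'E'
from h import *
c=shot('wrist','w5')
x,y=proj(c,[[482,-332,15]])[0]; x0,y0=int(x)-60,int(y)-35
print(x0,y0)
cv2.imwrite('pics/w5c.png',cv2.resize(c['image'][y0:y0+80,x0:x0+120],(780,520),interpolation=cv2.INTER_CUBIC)[:,:,::-1])
E
```

```text
209 168
```

View pics/w5c.png

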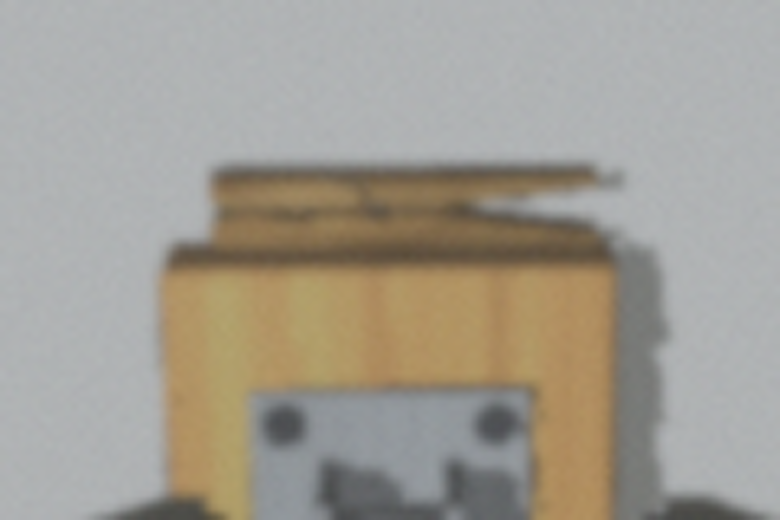

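```bash
python3 - <<'E'
from h import *
c=ld('w5')
f=lambda x,y,z: atz(c,209+x/6.5-.42,168+y/6.5-.42,z)
L,R=f(167,265,20),f(614,265,20); P,Q=f(212,195,12),f(600,178,12);Q2=f(603,232,12)
u=(R-L)/np.linalg.norm(R-L);print(L,R,np.linalg.norm(R-L),np.arctan2(-u[0],u[1]))
m=(L+R)/2
n=np.array([u[1],-u[0],0])
for q in(P,Q,Q2,f(300,168,12)):print('clamp y',(q-m)@u,'x',(q-m)@n-35)
o=m+35*n; print('origin',o); print('grip aim: end of lever',o+90*n)
E
```

```text
[ 480.40526694 -373.88360763   20.        ] [ 491.38451091 -293.53602039   20.        ] 81.0942573456334 -0.13580573790816616
clamp y -32.79998986806417 x -45.932769869086954
clamp y 38.260154699158235 x -49.15674507432298
clamp y 39.02095633753669 x -38.84594674448644
clamp y -16.56687125747776 x -51.0519070450226
origin [ 520.5726287 -338.4484176   20.       ]
grip aim: end of lever [ 609.74395955 -350.63339826   20.        ]
```

The peg is flush but sits about 2.5 mm towards +y. I'll straddle it with the open fingers and nudge its +y end along the stop.

Request:
{"op": "send_rows", "data": {"slide": [[0.1,-0.05,-0.2],[0.15,-0.075,-0.4],[0.15,-0.075,-0.6],[0.15,-0.075,-0.8],[0.15,-0.075,-0.97],[0.15,-0.075,-0.97],[0.15,-0.075,-0.97]], "angular": [[0,0,0],[0,0,0],[0,0,0],[0,0,0],[0,0,0],[0,0,0],[0,0,0]], "grip": 0}}

```text
time: 10.55
tool_pos: [469.5, -332.1, 59.0]
tcp_rot: [-0.002, 0.069, 0.998, 0.002]
contact_force: [0.5, -0.7, 0.8]
gripper_width: 83.9
finger_force: 0.0
```

Request:
{"op": "send_rows", "data": {"slide": [[0,0,-0.08],[0,0,-0.16],[0,0,-0.22],[0,0,-0.26],[0,0,-0.26],[0,0,-0.26]], "angular": [[0,0,0],[0,0,0],[0,0,0],[0,0,0],[0,0,0],[0,0,0]]}}

```text
time: 11.15
tool_pos: [471.3, -333.7, 9.6]
tcp_rot: [0.0, 0.069, 0.998, -0.0]
contact_force: [0.5, -0.8, 0.2]
gripper_width: 93.0
finger_force: 0.0
```

```bash
python3 - <<'E'
from h import *
c=shot('wrist','w6');s=env.get_state();print(s['tool_pos'],s['gripper_width'],s['contact_force'])
cv2.imwrite('pics/w6c.png',cv2.resize(c['image'],(800,600))[:,:,::-1])
E
```

```text
[ 471.44013062 -333.80977881    9.71823568] 93.0790298899181 [ 0.71019008 -0.21648335 -0.09646689]
```

View pics/w6c.png

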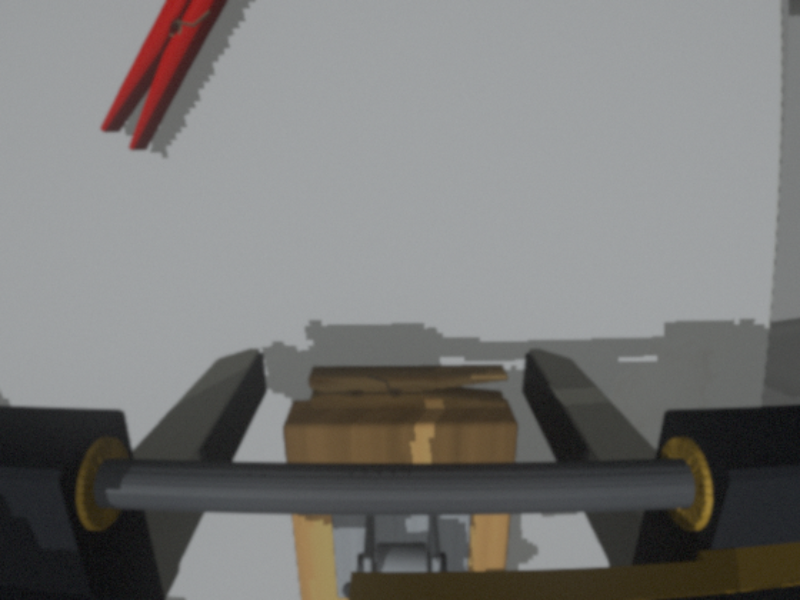

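Request:
{"op": "send_rows", "data": {"slide": [[0,0,-0.015],[0,0,-0.03],[0,0,-0.03],[-0.001,-0.01,-0.03],[-0.003,-0.02,-0.03],[-0.004,-0.03,-0.03],[-0.0055,-0.04,-0.03],[-0.0055,-0.04,-0.03],[-0.0055,-0.04,-0.03]], "angular": [[0,0,0],[0,0,0],[0,0,0],[0,0,0],[0,0,0],[0,0,0],[0,0,0],[0,0,0],[0,0,0]]}}

```text
time: 12.1
tool_pos: [469.9, -341.5, 3.0]
tcp_rot: [0.0, 0.069, 0.998, -0.0]
contact_force: [0.1, 0.5, 0.2]
gripper_width: 92.9
finger_force: 0.0
```

```bash
python3 - <<'E'
from h import *
c=shot('wrist','w7')
d=lambda x,y,z: atz(c,x,y,z)
im=c['image'];h=cv2.cvtColor(im,cv2.COLOR_RGB2HSV)
m=((h[...,0]>5)&(h[...,0]<28)&(h[...,1]>70))
O=np.array([520,-338.]);n=np.array([.9907,-.136]);u=np.array([.136,.9907])
for v in range(246,312,3):
    q=np.nonzero(m[v])[0]
    if len(q):
        z=12 if v<278 else 20
        print(v,q.min(),q.max(),[((d(a,v,z)[:2]-O)@u).round(1) for a in(q.min(),q.max())],[((d(a,v,z)[:2]-O)@n).round(1) for a in(q.min(),q.max())])
s=env.get_state();print(s['tool_pos'])
E
```

```text
264 262 362 [np.float64(-17.7), np.float64(31.2)] [np.float64(-51.9), np.float64(-51.7)]
267 231 364 [np.float64(-32.9), np.float64(32.4)] [np.float64(-50.2), np.float64(-50.0)]
270 226 367 [np.float64(-35.5), np.float64(34.0)] [np.float64(-48.6), np.float64(-48.4)]
273 225 353 [np.float64(-36.0), np.float64(27.1)] [np.float64(-46.9), np.float64(-46.8)]
276 225 333 [np.float64(-36.1), np.float64(17.3)] [np.float64(-45.3), np.float64(-45.2)]
279 227 337 [np.float64(-34.0), np.float64(17.8)] [np.float64(-48.0), np.float64(-47.9)]
282 229 361 [np.float64(-33.1), np.float64(29.4)] [np.float64(-46.4), np.float64(-46.2)]
285 227 362 [np.float64(-34.1), np.float64(30.0)] [np.float64(-44.8), np.float64(-44.6)]
288 221 371 [np.float64(-37.1), np.float64(34.4)] [np.float64(-43.2), np.float64(-42.9)]
291 218 556 [np.float64(-38.6), np.float64(132.5)] [np.float64(-41.5), np.float64(-38.2)]
294 217 376 [np.float64(-39.2), np.float64(37.2)] [np.float64(-39.9), np.float64(-39.6)]
297 216 397 [np.float64(-39.7), np.float64(47.7)] [np.float64(-38.2), np.float64(-37.7)]
300 215 378 [np.float64(-40.3), np.float64(38.5)] [np.float64(-36.6), np.float64(-36.2)]
303 214 380 [np.float64(-40.9), np.float64(39.6)] [np.float64(-34.9), np.float64(-34.5)]
306 70 482 [np.float64(-114.2), np.float64(92.5)] [np.float64(-31.5), np.float64(-31.3)]
309 66 486 [np.float64(-116.8), np.float64(95.0)] [np.float64(-29.6), np.float64(-29.4)]
[ 469.89757411 -341.41223003    2.94933491]
```

The peg is now centred, spanning about ±36 mm in clamp y. I'll back off, narrow the fingers and press it flush again.

Request:
{"op": "send_rows", "data": {"slide": [[0,0.015,0],[-0.06,0.022,0],[-0.12,0.03,0],[-0.195,0.04,0],[-0.195,0.078,0],[-0.195,0.078,0],[-0.195,0.078,0]], "angular": [[0,0,0],[0,0,0],[0,0,0],[0,0,0],[0,0,0],[0,0,0],[0,0,0]]}}

```text
time: 12.85
tool_pos: [431.3, -325.8, 3.2]
tcp_rot: [0.0, 0.069, 0.998, -0.0]
contact_force: [0.3, 0.2, -0.6]
gripper_width: 93.0
finger_force: 0.0
```

Request:
{"op": "send_rows", "data": {"slide": [[0,0,0],[0,0,0],[0,0,0],[0,0,0],[0,0,0],[0.04,-0.005,0],[0.08,-0.011,0],[0.12,-0.016,0],[0.14,-0.019,0],[0.145,-0.02,0]], "angular": [[0,0,0],[0,0,0],[0,0,0],[0,0,0],[0,0,0],[0,0,0],[0,0,0],[0,0,0],[0,0,0],[0,0,0]], "grip": 0.65}}

```text
time: 13.85
tool_pos: [460.7, -329.9, 2.9]
tcp_rot: [0.0, 0.069, 0.998, -0.0]
contact_force: [-0.1, -1.1, 0.1]
gripper_width: 32.5
finger_force: 0.0
```

Request:
{"op": "send_rows", "data": {"slide": [[0.006,-0.001,0],[0.012,-0.002,0],[0.018,-0.002,0],[0.018,-0.002,0]], "angular": [[0,0,0],[0,0,0],[0,0,0],[0,0,0]]}}

```text
time: 14.25
tool_pos: [463.0, -330.1, 2.9]
tcp_rot: [-0.001, 0.069, 0.998, 0.0]
contact_force: [-2.7, -0.1, 0.0]
gripper_width: 32.6
finger_force: 1.0
```

Request:
{"op": "send_rows", "data": {"slide": [[-0.05,0.007,0],[-0.1,0.014,0.1],[-0.1,0.014,0.35],[-0.1,0.014,0.6],[-0.1,0.014,0.85],[-0.1,0.014,1],[-0.1,0.014,1]], "angular": [[0,0,0],[0,0,0],[0,0,0],[0,0,0],[0,0,0],[0,0,0],[0,0,0]], "grip": 1}}

```text
time: 14.95
tool_pos: [445.1, -329.4, 208.4]
tcp_rot: [0.004, 0.069, 0.998, -0.004]
contact_force: [-0.1, -1.1, 0.5]
gripper_width: 0.6
finger_force: 0.0
```

```bash
python3 - <<'E'
from h import *
t=ld('t0')
print('wall edge',dep(t,250,140),dep(t,250,148),dep(t,270,130))
# paddle points in top view: crop px /5 + (220,165)
for p in[(222,38),(218,115)]:
    q=(220+p[0]/5,165+p[1]/5); print(dep(t,*q).round(1))
c=shot('wrist','w8')
print(env.get_state()['gripper_width'])
for v in range(235,300,5): print(v,dep(c,278,v).round().astype(int).tolist(),dep(c,265,v).round().astype(int).tolist(),dep(c,225,v).round().astype(int).tolist())
cv2.imwrite('pics/w8c.png',cv2.resize(c['image'],(800,600))[:,:,::-1])
E
```

```text
wall edge [ 719.58647922 -303.81118225   31.99658729] [ 706.85718669 -302.2620638     1.45318991] [ 718.80909831 -361.93698095  109.03415908]
[ 634.9 -346.4   -3.4]
[ 565.1 -349.3   90.2]
0.343951911198529
235 [507, -337, 19] [505, -351, 20] [507, -398, 0]
240 [512, -338, 23] [510, -352, 23] [513, -399, 2]
245 [518, -339, 23] [435, -334, 210] [520, -400, -1]
250 [437, -328, 214] [435, -334, 216] [525, -401, 0]
255 [437, -328, 219] [435, -334, 221] [532, -403, -1]
260 [437, -328, 224] [434, -334, 228] [538, -404, -1]
265 [436, -328, 230] [434, -333, 233] [544, -405, 0]
270 [437, -328, 234] [434, -333, 238] [551, -406, 0]
275 [437, -328, 239] [434, -333, 243] [557, -407, 0]
280 [436, -328, 244] [434, -333, 246] [564, -408, 0]
285 [436, -328, 248] [435, -333, 249] [570, -410, 0]
290 [436, -328, 252] [409, -327, 298] [406, -337, 300]
295 [437, -328, 255] [408, -327, 302] [407, -336, 301]
```

View pics/w8c.png

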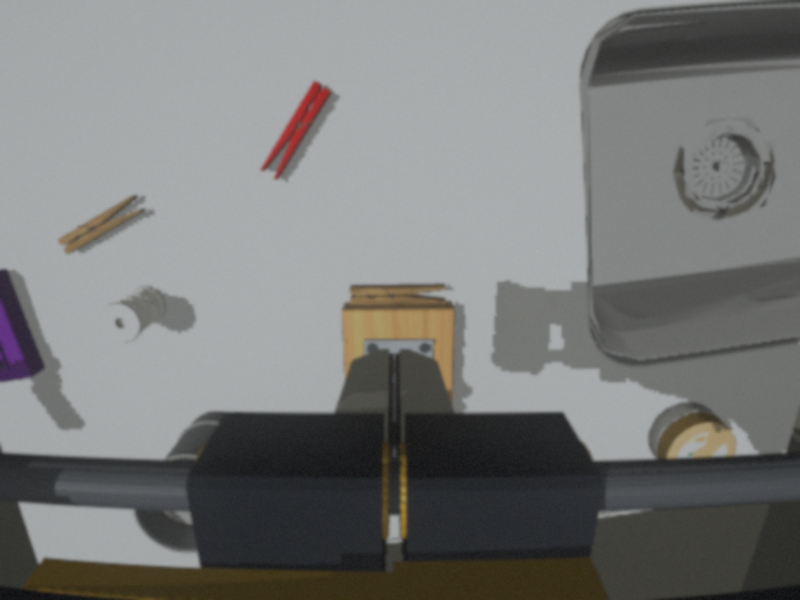

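```bash
python3 - <<'E'
from h import *
t=ld('t0');s=ld('s0')
O=np.array([520,-338.]);n=np.array([.9907,-.136]);u=np.array([.136,.9907])
def W(x,y,z): return [*(O+x*n+y*u),z]
P=[W(90,0,86),W(50,0,59),W(90,13,86),W(90,-13,86)]
print(((proj(t,P)-[220,165])*5).round(),((proj(s,P)-[215,160])*5).round())
for v in range(172,192,2):
    print(v,[(lambda d:[*np.round([(d[:2]-O)@n,(d[:2]-O)@u,d[2]]).astype(int).tolist()])(dep(t,uu,v)) for uu in (261,263,265,267)])
E
```

```text
[[223.  36.]
 [212. 121.]
 [199.  33.]
 [247.  40.]] [[366.  60.]
 [306. 148.]
 [344.  48.]
 [388.  72.]]
172 [[89, 9, 87], [90, 4, 85], [117, 6, -3], [118, 0, -2]]
174 [[84, 8, 87], [85, 3, 85], [85, -2, 88], [86, -7, 86]]
176 [[79, 8, 84], [80, 3, 82], [81, -3, 84], [81, -8, 85]]
178 [[76, 8, 76], [75, 2, 80], [76, -3, 81], [77, -9, 81]]
180 [[70, 6, 77], [70, 1, 79], [71, -4, 80], [72, -9, 79]]
182 [[66, 6, 73], [66, 1, 73], [67, -5, 76], [67, -10, 76]]
184 [[61, 5, 70], [62, 0, 71], [62, -5, 71], [63, -11, 71]]
186 [[57, 5, 65], [57, -1, 68], [58, -6, 65], [58, -12, 70]]
188 [[46, 2, 86], [46, -3, 90], [53, -7, 65], [53, -12, 68]]
190 [[40, 1, 90], [41, -4, 88], [63, -3, 2], [65, -9, -1]]
```

The expected open lever reprojects onto the paddle in both views, so the clamp frame is right. The last wrist view shows the peg flush and centred. I'm going over the lever to behind the paddle; the wall behind is at x of about 719.

Request:
{"op": "send_rows", "data": {"slide": [[0.2,-0.027,0.05],[0.4,-0.055,0.05],[0.6,-0.083,0.05],[0.8,-0.11,0.05],[0.938,-0.129,0],[0.938,-0.129,0],[0.938,-0.129,0],[0.938,-0.129,0]], "angular": [[0,0,0],[0,0,0],[0,0,0],[0,0,0],[0,0,0],[0,0,0],[0,0,0],[0,0,0]]}}

```text
time: 15.8
tool_pos: [629.7, -353.0, 202.0]
tcp_rot: [-0.001, 0.069, 0.998, 0.001]
contact_force: [0.1, -1.1, -0.1]
gripper_width: 0.5
finger_force: 0.0
```

Request:
{"op": "send_rows", "data": {"slide": [[0,0,-0.15],[0,0,-0.3],[0,0,-0.45],[0,0,-0.6],[0,0,-0.69],[0,0,-0.69],[0,0,-0.69]], "angular": [[0,0,0],[0,0,0],[0,0,0],[0,0,0],[0,0,0],[0,0,0],[0,0,0]]}}

```text
time: 16.5
tool_pos: [630.6, -353.6, 66.1]
tcp_rot: [0.0, 0.069, 0.998, -0.0]
contact_force: [0.4, 0.1, 0.4]
gripper_width: 0.3
finger_force: 0.0
```

Request:
{"op": "send_rows", "data": {"slide": [[-0.057,0.008,0.01],[-0.095,0.013,0.055],[-0.132,0.018,0.1],[-0.165,0.022,0.12],[-0.2,0.027,0.145],[-0.228,0.031,0.16],[-0.26,0.035,0.175],[-0.3,0.041,0.19],[-0.338,0.046,0.2],[-0.338,0.046,0.2]], "angular": [[0,0,0],[0,0,0],[0,0,0],[0,0,0],[0,0,0],[0,0,0],[0,0,0],[0,0,0],[0,0,0],[0,0,0]]}}

```text
time: 17.5
tool_pos: [563.4, -344.7, 107.3]
tcp_rot: [0.001, 0.069, 0.998, -0.001]
contact_force: [1.5, 0.0, 1.6]
gripper_width: 0.4
finger_force: 1.0
```

Request:
{"op": "send_rows", "data": {"slide": [[-0.03,0.004,0.003],[-0.06,0.008,0.005],[-0.09,0.012,0.005],[-0.12,0.017,0.005],[-0.15,0.021,0.005],[-0.17,0.024,0.005],[-0.17,0.024,0.005],[-0.17,0.024,0.005]], "angular": [[0,0,0],[0,0,0],[0,0,0],[0,0,0],[0,0,0],[0,0,0],[0,0,0],[0,0,0]]}}

```text
time: 18.3
tool_pos: [529.5, -339.2, 106.0]
tcp_rot: [0.0, 0.069, 0.998, 0.0]
contact_force: [0.4, -0.4, -0.9]
gripper_width: 0.4
finger_force: 0.0
```

Request:
{"op": "send_rows", "data": {"slide": [[0.02,0,0.15],[0.02,0,0.35],[0.02,0,0.6],[0,0.1,0.8],[-0.2,0.3,0.8],[-0.4,0.5,0.8],[-0.6,0.7,0.8],[-0.8,0.9,0.8],[-0.9,1,0.8],[-0.9,1,0.8]], "angular": [[0,0,0],[0,0,0],[0,0,0],[0,0,0],[0,0,0],[0,0,0],[0,0,0],[0,0,0],[0,0,0],[0,0,0]]}}

```text
time: 19.3
tool_pos: [346.1, -135.3, 266.0]
tcp_rot: [-0.0, 0.068, 0.998, 0.0]
contact_force: [0.7, -0.4, 0.1]
gripper_width: 0.4
finger_force: 0.0
```

```bash
python3 - <<'E'
from h import *
t=shot('top','t9');s=shot('scene','s9')
A=cv2.resize(t['image'][165:255,220:300],None,fx=5,fy=5,interpolation=cv2.INTER_CUBIC)
B=cv2.resize(s['image'][160:250,215:295],None,fx=5,fy=5,interpolation=cv2.INTER_CUBIC)
cv2.imwrite('pics/c9.png',np.hstack([A,B])[:,:,::-1])
O=np.array([520,-338.]);n=np.array([.9907,-.136])
e=lambda r,f:[*(O+(15-r*np.sin(f))*n),34+r*np.cos(f)]
P=[e(91,np.radians(60)),e(50,np.radians(60))]
print(((proj(t,P)-[220,165])*5).round(),((proj(s,P)-[215,160])*5).round())
E
```

```text
[[174. 322.]
 [187. 262.]] [[123. 247.]
 [185. 238.]]
```

View pics/c9.png

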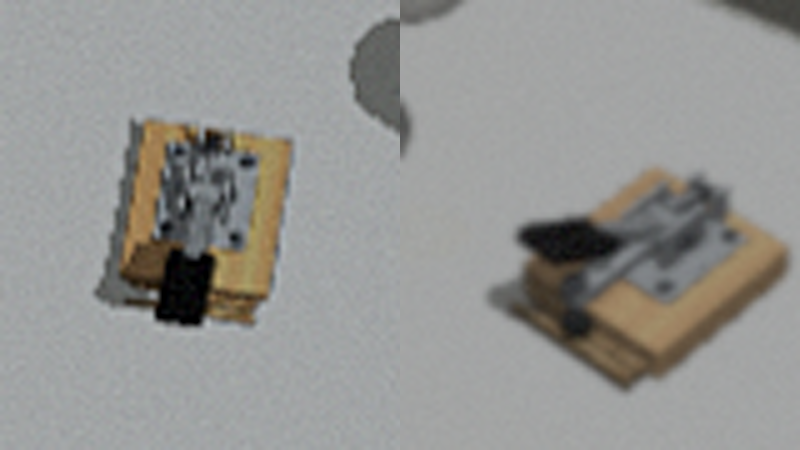

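The clamp is shut. The paddle end is at (180,322), where a lever closed on the peg should be, and the pad is on the peg's middle at (575,320). The peg is still flush and nothing else has moved, so I'm handing in.

```bash
python3 -c "
from plant import job
print(job.sign_off())"
```

```text
the job is handed in; nothing more can be done
None
```

The glued peg was pushed flush against the stop and centred, the lever snapped shut with the pad on the peg's middle, and the job is handed in at about 19 s of the 45 s allowed.

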